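# Rehang a lift-off door on the loaded sample box

### The arm

A 7-joint arm with a two-finger parallel gripper is mounted at the origin on the work surface. World frame = base frame: x ahead of the robot, y to its left, z up, the work surface at z = 0. Lengths are in m, angles in rad, forces in N, time in s.
With the tool pointing down it reaches from about 0.35 to 0.9 m from the base axis. Payload 8.1 kg.
Tool frame: the origin (TCP) lies between the finger pads; the fingertips stand 17 mm ahead of it and the grasp point (between the pads) lies 2 mm behind it; z points along the fingers, y is the direction in which the jaws open and shut (so a half turn about z gives the same grasp; the last joint's range is limited). The gripper opens to 92 mm and grips with 3 to 60 N. Pads are 19 mm wide; open, the fingers measure 130 mm over their backs; the gripper's body (75 mm by 190 mm) begins 47 mm behind the grasp point.
Start: joints at [1.058, 0.434, 0.025, 1.573, -0.012, 1.134, -0.075], TCP at [0.249, -0.573, 0.205] pointing down, gripper open.
Joint ranges: [-2.62, 2.62], [-0.44, 2.09], [-1.27, 1.32], [0.08, 2.57], [-1.32, 4.46], [0.12, 2], [-2.74, 2.74]. Speed limits (rad/s): [2.22, 2.22, 3.01, 3.01, 3.14, 3.14, 3.14].

### API

Orientations are given as a rotation vector (axis times angle).
In Python, from cell import arm gives the robot as it stands. The module is installed in compiled form; this text tells all that it offers.
- The arm moves only by the shell command python3 -m crank 'ROWS' [FORCE]. ROWS is JSON, a list of rows, each a list of 5 numbers: the opening, from 0 (shut) to 1 (fully open), then the shift along the world's x, y, z normalised to -1 to 1, where 1 is 40 cm, then the turn about the world's z normalised to -1 to 1, where 1 is 60 degrees. In form: [[fingers, tx, ty, tz, twist], ...]. A call has exactly 8 rows; each row shifts and turns the commanded pose from where the row before left it; what a row does not reach is not made up. A row lasts 1/12 s, in which the tool goes at most 41.7 mm and 7.16 degrees, less where a joint would pass 70% of its speed; a pose out of reach is approached as far as the arm can. A call with a number of a shift or a turn outside -1 to 1 is refused whole. A call with a gripper value outside its range is refused whole. The fingers move at their own pace and stop on an object; FORCE is the grip in N (left out, the last holds). Time passes only in rows, so rows that do not move let the fingers close, or fill a call up. It gives the time, the measured TCP pose, the force and the opening at its end, in the units of the state.
- arm.observe(): the state, without advancing time (a new reading comes with each control period).
- arm.get_image(name): name is "scene" or "top" or "wrist"; returns the picture (400x640x3 uint8, red, green, blue); there is no depth.
- arm.get_calibration(name): a dict with "intrinsics" (3x3 intrinsics, pixels), "extrinsics" (4x4, takes a point from camera to world coordinates). Camera axes: x right, y down, z forward; pixel columns grow to the right and rows downward; lengths in m; the calibration is good to about 2 mm. The wrist camera is an equidistant fisheye: a pixel r from the principal point sees the ray r / f radians off the axis. A picture is of the moment at which its call begins: read the wrist's pose just before it. get_calibration takes no time and is no camera call; for the wrist camera it gives the pose at the moment of the call.
- arm.sign_off(): hands the job in, once; it reports no verdict.
The state is a dict: "clock": time; "joints": joint angles; "dq": joint speeds; "joint_efforts": joint torques, N m; "position": TCP position; "ee_rot": TCP orientation; "force": force on the tool from outside, world axes, zero at the start; "ft_torque": the same for the moment, N m; "width": opening from 0.0 (shut) to 1.0 (fully open).
Only numpy, scipy, OpenCV 4.12 (cv2) and the standard library are available. Lean on these libraries where they do the work, as an engineer would, in place of code of your own. Each camera call takes 0.05 s, during which the arm holds its last target.

### The job

The door hangs on the empty sample box but belongs on the one that holds the rack. Squeeze its two finger tabs together to draw both sprung hinge pins, lift the door off, and drop it into the hinge brackets of the box with the rack, so that it hangs straight down with both pins sprung fully home in their ears. Leave the rack, jar, tip box and well plate where they are.

Things in the scene. Friction and masses are not known exactly. Their poses are not given: they have to be found in the camera images.
- door_grip (a point): Where to grip the door (about 0.3 kg): midpoint between its two upright dark-steel finger tabs, 38 mm above the hinge axis. Axes: y along the hinge, z up, x through to the panel; the door is the same both ways round. Tabs are plates 26 mm wide (x), 6 mm thick (y), from 4 to 52 mm above the hinge axis; outer faces 64 mm apart at rest, 40 mm when fully squeezed.
- door_hinge (a point): Midpoint of the hinge barrel, on the hinge axis, 38 mm below door_grip, same axes. Barrel: round steel bar, 14 mm diameter, 172 mm long along y. At rest an 8 mm brass pin stands 11 mm out of each end; squeezing the tabs draws it inside. Between the tabs stands a fixed block 26 mm wide (y), 19 mm high above the axis.
- door: The whole door, origin and axes as door_hinge. From the barrel hangs a grey panel with a raised aluminium rim, 140 mm wide (y), 6 mm thick (9 over the rim), its lower edge 129 mm below the axis. It passes up and down between the box's two hinge brackets.
- pin_left (a joint): Travel of the sprung pin, with its tab, on the door's +y side: 0 = sprung fully out (home), 0.012 m = fully drawn in. The spring gives 3 N at rest, 9 N fully drawn. Squeezing both tabs with 20 N or more brings both to their stops; they then hold the door firmly. Let go and the pins spring out.
- pin_right (a joint): The same for the pin and tab on the door's -y side.
- seat_box_empty (a point): On the empty box, where the door starts: the point where door_hinge lies when the door is hung there (to 4 mm along y). Brackets and axes as for seat_box_rack.
- seat_box_rack (a point): On the box that holds the rack: where door_hinge lies when the door is hung there, 166 mm above the bench. Axes: y along the hinge, +x out of the box's open front (away from the robot). Its front edge is 14 mm behind (-x), roof 16 mm below. 74 to 84 mm either side in y is a V saddle, open upwards, that catches the barrel up to 12 mm off in x and centres it; its arms end 6 mm above the axis.
- seat_box_rack_ears (a point): The same point, for the ears: outside each saddle stands an upright steel ear 5 mm thick (y), 34 mm wide (x), top 13 mm above the axis, inner face 89.5 mm from the middle, with a 13 mm hole for the pin. The barrel thus has 3.5 mm play either way along y; once it rests in the saddles, the pins face the holes.
- box_empty_middle (a point): Centre of the empty box (white sheet metal, clear roof, open front, fixed to the bench): 170 mm deep (x), 190 mm wide (y), 150 mm high; 75 mm above the bench. Axes as its seat.
- box_rack_middle (a point): Centre of the like box that holds the rack; the two boxes stand side by side 0.28 to 0.41 m apart and may be either way round.
- rack_middle (a point): Centre of the white tube rack with 24 grey caps, 85 x 125 x 46 mm, loose inside its box. Leave it.
- jar_middle (a point): Centre of an amber jar with a lid, 70 mm diameter, 100 mm high, standing on the bench. Leave it.
- tip_box_middle (a point): Centre of a grey tip box with clear lid, 88 x 125 x 67 mm. Leave it.
- well_plate_middle (a point): Centre of a flat white well plate, 86 x 128 x 14 mm. Leave it.
Things that resemble listed ones, but are neither listed nor needed, are in the scene too. There is more than one size of the door; the job needs the smaller.

How it is judged:
By the outcome, as a careful person would: the job done as asked, in the order asked, and still so for the second after the job is handed in, with the robot touching nothing.
It also fails if it takes over 43 s, if anything falls off the work surface, if the arm or the gripper's body presses on something with over 40 N, if the wrist force passes 120 N, or if a joint passes its speed limit or range.

## Working session

There is one attempt and no reset: what is moved stays moved. The work goes in short steps, Python scripts to look and compute and a shell command to move; the robot and the scene stay as the last step left them, time stands still between calls to the robot, and variables do not carry over. Pictures are saved under pics/ and viewed, and the job is handed in when it is done.

```bash
mkdir -p pics; cat > h.py <<'E'
import numpy as np,cv2
from cell import arm
def snap(n,f):
    im=arm.get_image(n)[:,:,::-1].copy(); cv2.imwrite('pics/'+f,im); return im
def ray(n,px):
    c=arm.get_calibration(n);K=np.array(c['intrinsics']);T=np.array(c['extrinsics'])
    d=np.linalg.inv(K)@np.array([px[0],px[1],1.]);return T[:3,3],T[:3,:3]@d
def onz(n,px,z):
    o,d=ray(n,px);return o+d*(z-o[2])/d[2]
def proj(n,p):
    c=arm.get_calibration(n);K=np.array(c['intrinsics']);T=np.array(c['extrinsics'])
    q=T[:3,:3].T@(np.array(p)-T[:3,3]);q=K@q;return q[:2]/q[2]
def tri(a,pa,b,pb):
    o1,d1=ray(a,pa);o2,d2=ray(b,pb)
    A=np.stack([d1,-d2],1);s=np.linalg.lstsq(A,o2-o1,rcond=None)[0]
    p,q=o1+s[0]*d1,o2+s[1]*d2;return (p+q)/2,np.linalg.norm(p-q)
E
python3 - <<'E'
from h import *
print(arm.observe())
for n in('scene','top','wrist'):
    snap(n,n+'0.png'); c=arm.get_calibration(n); print(n,np.round(c['intrinsics'],1).tolist(),np.round(c['extrinsics'],3).tolist())
E
```

```text
{'clock': 0.0, 'joints': array([ 1.0584132 ,  0.43520712,  0.02496476,  1.57408177, -0.01159913,
        1.13400982, -0.07511348]), 'dq': array([-0.00137871, -0.00121958,  0.00049029,  0.00128447,  0.00144373,
       -0.00069116,  0.00058795]), 'joint_efforts': array([-3.44534385e-05, -6.67844796e+01,  9.84750912e-01, -3.14457464e+01,
       -6.04730565e-02,  4.31915629e-02,  1.73208823e-04]), 'position': array([ 0.24873974, -0.57277975,  0.20446069]), 'ee_rot': array([-3.07444118e+00, -6.38771757e-01,  7.10045959e-04]), 'force': array([-0.62382938, -0.42977473, -0.38256763]), 'ft_torque': array([ 0.01981003, -0.00318937,  0.00477079]), 'width': 1.0005260839656709}
scene [[480.3, 0.0, 317.5], [0.0, 480.3, 200.2], [0.0, 0.0, 1.0]] [[-0.703, 0.466, -0.537, 1.27], [0.711, 0.457, -0.534, 0.719], [-0.003, -0.758, -0.652, 1.024], [0.0, 0.0, 0.0, 1.0]]
top [[466.4, 0.0, 325.4], [0.0, 466.4, 201.8], [0.0, 0.0, 1.0]] [[-0.023, -0.991, 0.133, 0.383], [-1.0, 0.022, -0.003, -0.017], [-0.0, -0.133, -0.991, 1.482], [0.0, 0.0, 0.0, 1.0]]
wrist [[309.7, 0.0, 320.7], [0.0, 309.7, 193.6], [0.0, 0.0, 1.0]] [[0.398, -0.875, -0.275, 0.323], [-0.917, -0.381, -0.118, -0.541], [-0.002, 0.299, -0.954, 0.384], [0.0, 0.0, 0.0, 1.0]]
```

```bash
ls pics
```

```text
scene0.png
top0.png
wrist0.png
```

View pics/scene0.png

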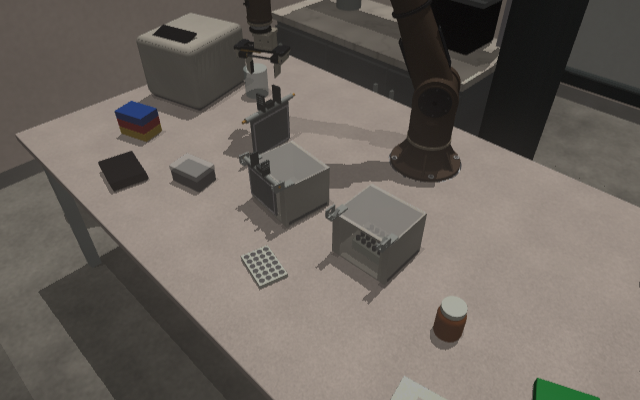

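View pics/top0.png

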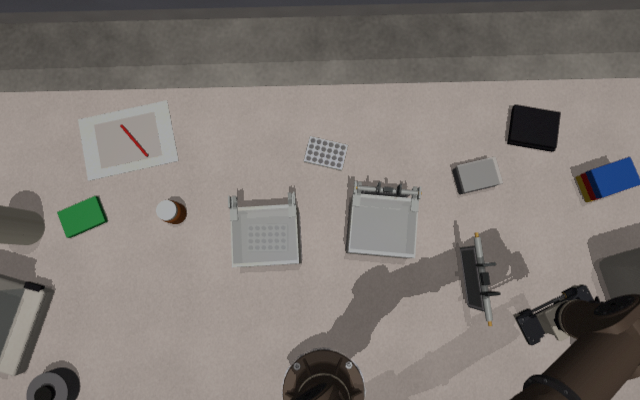

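The top view shows two doors. One hangs on a box at about (387,189). A larger one stands alone at about (478,280), with its pins out. The rack shows through the roof of the left box at (265,235), and the right box is empty. The hung door fits the description, so I'll enlarge it to confirm.

```bash
python3 - <<'E'
from h import *
t=cv2.imread('pics/top0.png');s=cv2.imread('pics/scene0.png')
a=cv2.resize(t[165:275,220:430],None,fx=3.8,fy=3.8,interpolation=cv2.INTER_CUBIC)
b=cv2.resize(s[80:270,230:430],None,fx=3.1,fy=3.1,interpolation=cv2.INTER_CUBIC)
cv2.imwrite('pics/ct.png',cv2.convertScaleAbs(a,alpha=1.3));cv2.imwrite('pics/cs.png',cv2.convertScaleAbs(b,alpha=1.6))
E
```

```text
(no output)
```

View pics/ct.png

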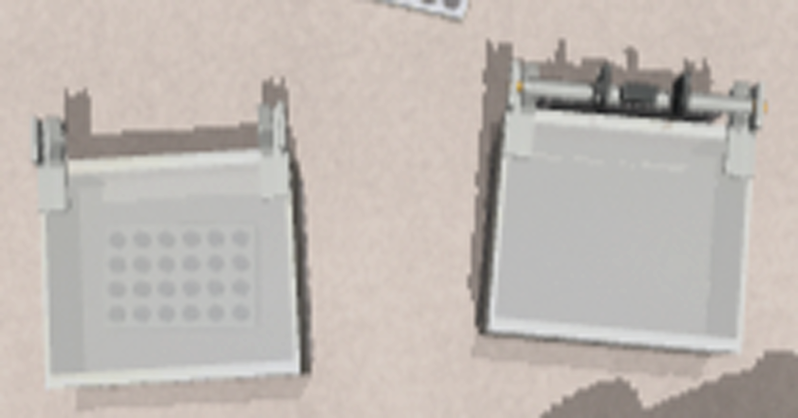

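View pics/cs.png

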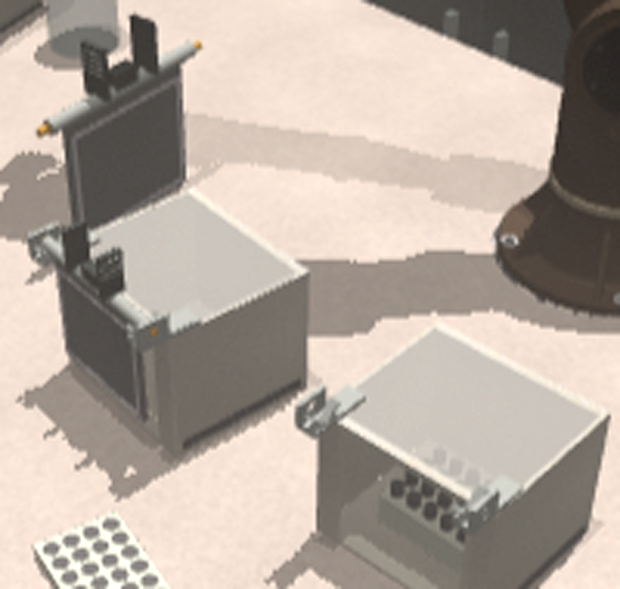

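Confirmed: the hung door at (387,189) is smaller than the free-standing one, and its box has no rack in it. Next I'll take rough positions.

```bash
python3 - <<'E'
from h import *
L=onz('top',(356.6,188.2),.166);R=onz('top',(421.3,193.4),.166)
print(L,R,(L+R)/2,np.linalg.norm(L-R))
d=L-R;print('yaw of hinge y axis deg',np.degrees(np.arctan2(-d[0],d[1])))
f=lambda x,y:(220+x/3.8,165+y/3.8)
# rack box roof corners z .15
P=[onz('top',f(*p),.15) for p in((48,383),(299,374),(288,150),(45,163))]
for p in P: print(p)
print('back',np.degrees(np.arctan2(-(P[0]-P[1])[0],(P[0]-P[1])[1])),np.linalg.norm(P[0]-P[1]))
Q=[onz('top',f(*p),.15) for p in((488,332),(742,350))]
print(Q,np.degrees(np.arctan2(-(Q[0]-Q[1])[0],(Q[0]-Q[1])[1])),np.linalg.norm(Q[0]-Q[1]))
t=cv2.imread('pics/top0.png')
a=cv2.resize(t[180:225,225:305],None,fx=10,fy=10,interpolation=cv2.INTER_CUBIC);cv2.imwrite('pics/ear.png',cv2.convertScaleAbs(a,alpha=1.3))
a=cv2.resize(t[175:210,345:425],None,fx=10,fy=10,interpolation=cv2.INTER_CUBIC);cv2.imwrite('pics/dr.png',cv2.convertScaleAbs(a,alpha=1.3))
E
```

```text
[ 0.59616065 -0.11058334  0.166     ] [ 0.57696227 -0.29463071  0.166     ] [ 0.58656146 -0.20260703  0.166     ] 0.18504597363923603
yaw of hinge y axis deg -5.9551083552625865
[0.38450214 0.24584257 0.15      ]
[0.3869149  0.05895407 0.15      ]
[0.555297   0.06475422 0.15      ]
[0.54954395 0.24873126 0.15      ]
back 0.7396549180482915 0.18690406691585387
[array([ 0.4148275 , -0.08269402,  0.15      ]), array([ 0.39718641, -0.27177949,  0.15      ])] -5.330089920223037 0.18990661888744928
```

View pics/wrist0.png

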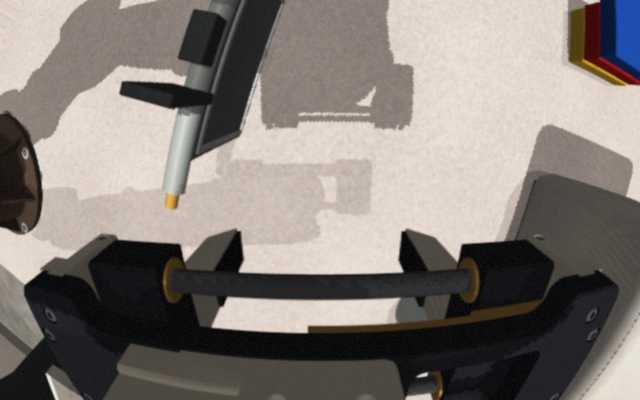

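View pics/ear.png

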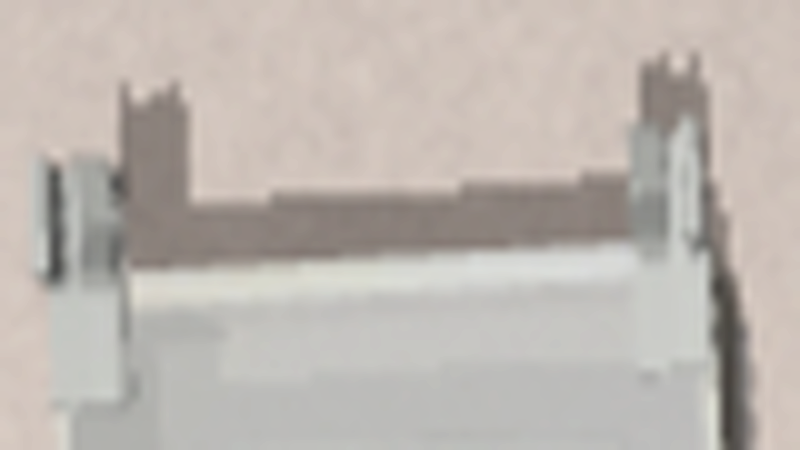

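View pics/dr.png

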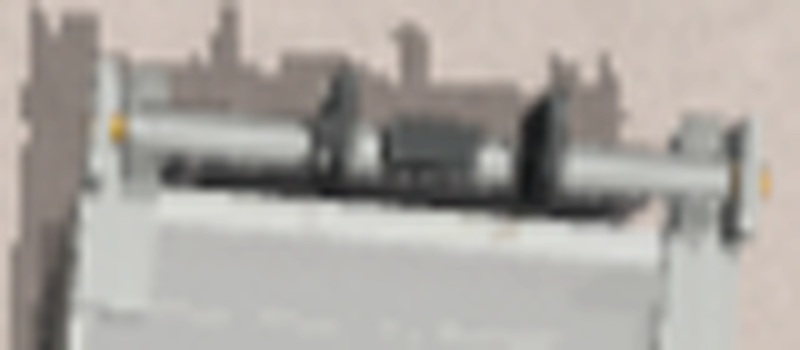

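```bash
python3 -m crank '[[1,0,0,0.098,-0.06],[1,0,0,0.098,-0.06],[1,0,0,0.098,-0.06],[1,0.02,0.02,0.09,-0.06],[1,0.04,0.04,0.08,-0.06],[1,0.06,0.066,0.03,-0.06],[1,0.06,0.066,0,-0.06],[1,0.06,0.066,0,-0.06]]'
python3 -m crank '[[1,0.06,0.066,0,0],[1,0.06,0.066,0,0],[1,0.06,0.066,0,0],[1,0.06,0.066,0,0],[1,0.06,0.066,0,0],[1,0.06,0.066,0,0],[1,0.06,0.066,0,0],[1,0.06,0.066,0,0]]'
python3 -m crank '[[1,0.06,0.066,0,0],[1,0.06,0.066,0,0],[1,0.03,0.033,0,0],[1,0,0,0,0],[1,0,0,0,0],[1,0,0,0,0],[1,0,0,0,0],[1,0,0,0,0]]'
python3 - <<'E'
from h import *
snap('wrist','w1.png')
E
```

```text
clock: 0.82
position: [0.3459, -0.4693, 0.4039]
ee_rot: [3.136, -0.152, 0.002]
force: [0.5, 0.0, -1.0]
width: 1.001
clock: 1.48
position: [0.5378, -0.2574, 0.4027]
ee_rot: [-3.138, 0.146, 0.001]
force: [0.4, -0.6, 0.4]
width: 0.997
clock: 2.15
position: [0.5962, -0.1944, 0.4031]
ee_rot: [3.137, -0.149, 0.0]
force: [-0.3, -0.4, 0.1]
width: 1.005
```

View pics/w1.png

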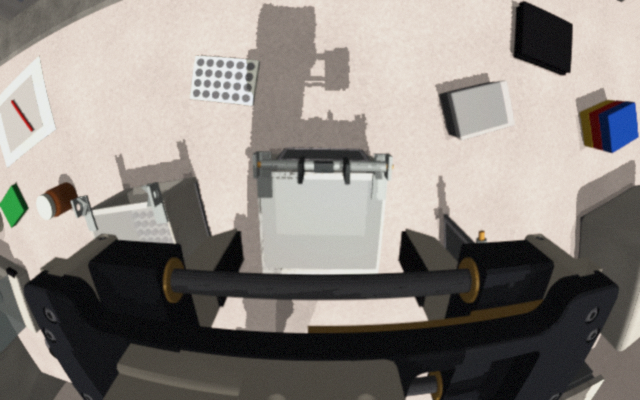

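```bash
cat >> h.py <<'E'
def wz(px,z,c=None):
    c=c or arm.get_calibration('wrist');K=np.array(c['intrinsics']);T=np.array(c['extrinsics'])
    u=np.array([(px[0]-K[0,2])/K[0,0],(px[1]-K[1,2])/K[1,1]]);r=np.hypot(*u)
    d=T[:3,:3]@np.array([*(u/r*np.sin(r)),np.cos(r)]);o=T[:3,3];return o+d*(z-o[2])/d[2]
E
python3 - <<'E'
from h import *
t=cv2.imread('pics/w1.png')
a=cv2.resize(t[140:200,245:400],None,fx=5,fy=5,interpolation=cv2.INTER_CUBIC);cv2.imwrite('pics/w1c.png',cv2.convertScaleAbs(a,alpha=1.3))
E
```

```text
(no output)
```

View pics/w1c.png

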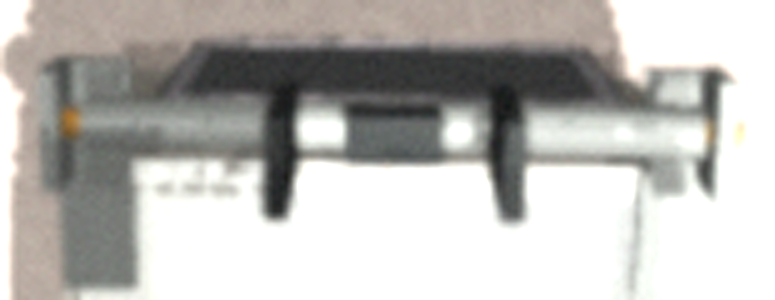

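```bash
python3 - <<'E'
from h import *
f=lambda x,y:(245+x/5,140+y/5)
L=wz(f(80,123),.166);R=wz(f(709,132),.166);d=L-R
print(L,R,(L+R)/2,np.linalg.norm(d),np.degrees(np.arctan2(-d[0],d[1])))
b=[wz(f(*p),.185) for p in((345,135),(442,136))];print('block',b,(b[0]+b[1])/2)
b=[wz(f(*p),.218) for p in((263,205),(525,210))];print('tabs outer',b,(b[0]+b[1])/2,np.linalg.norm(b[0]-b[1]))
o=arm.observe();print(o['position'],2*np.degrees(np.arctan2(o['ee_rot'][1],o['ee_rot'][0])))
# rack box
t=cv2.imread('pics/w1.png')
E
```

```text
[ 0.59627687 -0.11134271  0.166     ] [ 0.57720236 -0.2857262   0.166     ] [ 0.58673962 -0.19853446  0.166     ] 0.1754235952916651 -6.242340806810147
block [array([ 0.58955549, -0.18528328,  0.185     ]), array([ 0.58688292, -0.21065392,  0.185     ])] [ 0.5882192 -0.1979686  0.185    ]
tabs outer [array([ 0.58128697, -0.16498073,  0.218     ]), array([ 0.57396367, -0.22868475,  0.218     ])] [ 0.57762532 -0.19683274  0.218     ] 0.0641235705711494
[ 0.59631341 -0.194165    0.40316598] -5.443201735493261
```

```bash
python3 -m crank '[[1,-0.005,0.09,0,0.015],[1,-0.005,0.098,0,0.015],[1,-0.005,0.098,0,0.015],[1,-0.005,0.098,0,0.015],[1,-0.005,0.098,0,0.015],[1,-0.005,0.098,0,0.015],[1,-0.005,0.098,0,0.015],[1,-0.005,0.098,0,0.015]]'
python3 -m crank '[[1,-0.005,0.09,0,0],[1,0,0,0,0],[1,0,0,0,0],[1,0,0,0,0],[1,0,0,0,0],[1,0,0,0,0],[1,0,0,0,0],[1,0,0,0,0]]'
python3 - <<'E'
from h import *
t=snap('wrist','w2.png')
a=cv2.resize(t[140:240,240:400],None,fx=5,fy=5,interpolation=cv2.INTER_CUBIC);cv2.imwrite('pics/w2c.png',cv2.convertScaleAbs(a,alpha=1.1))
E
```

```text
clock: 2.87
position: [0.5805, 0.1185, 0.4034]
ee_rot: [3.141, 0.05, 0.001]
force: [1.0, 0.2, -0.9]
width: 1.0
clock: 3.53
position: [0.5792, 0.1525, 0.4029]
ee_rot: [3.141, 0.049, 0.0]
force: [0.2, 0.7, -0.5]
width: 1.003
```

View pics/w2c.png

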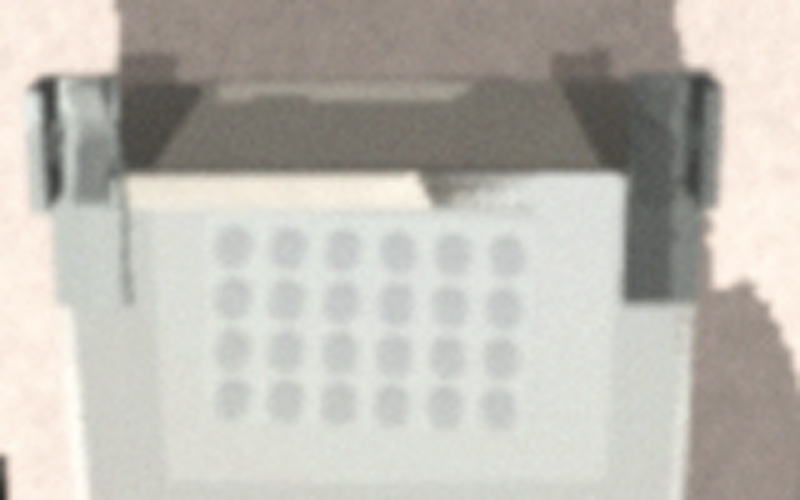

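```bash
python3 - <<'E'
from h import *
f=lambda x,y:(240+x/5,140+y/5)
def pr(n,a,b,z):
    A=wz(f(*a),z);B=wz(f(*b),z);d=A-B;print(n,A[:2],B[:2],((A+B)/2)[:2],np.linalg.norm(d),np.degrees(np.arctan2(-d[0],d[1])))
pr('ear outer near',(30,208),(718,204),.179)
pr('ear outer far',(28,82),(716,80),.179)
pr('saddle inner',(121,140),(628,138),.17)
pr('front roof',(125,174),(625,173),.15)
pr('flange back',(60,303),(693,300),.15)
f=lambda x,y:(225+x/10,180+y/10)
def pt(n,a,b,z):
    A=onz('top',f(*a),z);B=onz('top',f(*b),z);d=A-B;print('top',n,A[:2],B[:2],((A+B)/2)[:2],np.linalg.norm(d),np.degrees(np.arctan2(-d[0],d[1])))
pt('ear outer near',(36,280),(703,243),.179)
pt('ear far',(38,157),(690,118),.179)
pt('sadd inner',(122,215),(633,190),.17)
pt('roof',(130,268),(635,243),.15)
o=arm.observe();print(o['position'],2*np.degrees(np.arctan2(o['ee_rot'][1],o['ee_rot'][0])))
E
```

```text
ear outer near [0.54710321 0.25424548] [0.55412179 0.06549423] [0.5506125  0.15986986] 0.18888169973996577 2.1295218118992523
ear outer far [0.58238827 0.25376986] [0.58847534 0.06888241] [0.5854318  0.16132613] 0.18498763128741041 1.8856738176704666
saddle inner [0.56474962 0.22987071] [0.56958275 0.09038004] [0.56716619 0.16012537] 0.13957438305869044 1.9844146478144151
front roof [0.55002914 0.23247594] [0.55481118 0.08742882] [0.55242016 0.15995238] 0.1451259284572528 1.8882930325542735
flange back [0.50969883 0.25325989] [0.51670111 0.06400855] [0.51319997 0.15863422] 0.1893808370894855 2.1189721650306685
top ear outer near [0.54582086 0.25206769] [0.55206464 0.06435241] [0.54894275 0.15821005] 0.1878190912286289 1.905066622655691
top ear far [0.58078875 0.25167463] [0.58775916 0.06752385] [0.58427395 0.15959924] 0.18428266124749249 2.1677046885566975
top sadd inner [0.56497702 0.2296184 ] [0.56885629 0.08457022] [0.56691666 0.15709431] 0.1451000504627771 1.5319920452437
top roof [0.55231547 0.23103536] [0.55627611 0.0857242 ] [0.55429579 0.15837978] 0.14536512149865488 1.5612847466125117
[0.57912058 0.1527649  0.40290802] 1.806738793974498
```

```bash
python3 -m crank '[[1,0.0022,-0.0974,0,-0.0145],[1,0.0022,-0.0974,0,-0.0145],[1,0.0022,-0.0974,0,-0.0145],[1,0.0022,-0.0974,0,-0.0145],[1,0.0022,-0.0974,0,-0.0145],[1,0.0022,-0.0974,0,-0.0145],[1,0.0022,-0.0974,0,-0.0145],[1,0.0022,-0.0974,0,-0.0145]]' 30
python3 -m crank '[[1,0.0022,-0.0974,0,-0.0145],[1,0,0,-0.08,0],[1,0,0,-0.08,0],[1,0,0,-0.08,0],[1,0,0,-0.06,0],[1,0,0,-0.04,0],[1,0,0,0,0],[1,0,0,0,0]]'
python3 - <<'E'
from h import *
t=snap('wrist','w3.png')
o=arm.observe();print(o['position'],2*np.degrees(np.arctan2(o['ee_rot'][1],o['ee_rot'][0])))
E
```

```text
clock: 4.25
position: [0.5856, -0.1603, 0.4031]
ee_rot: [3.138, -0.141, 0.001]
force: [1.3, -0.0, 0.1]
width: 1.002
clock: 4.92
position: [0.5865, -0.1972, 0.2666]
ee_rot: [-3.137, 0.164, 0.002]
force: [0.8, -0.3, 0.6]
width: 0.999
[ 0.58730665 -0.19737296  0.26787942] -5.967469358732657
```

View pics/w3.png

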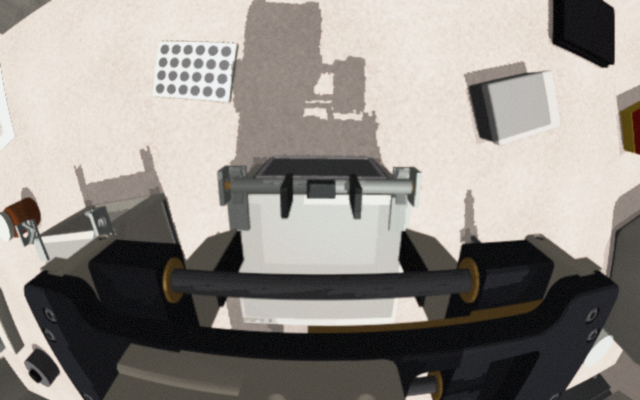

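```bash
python3 - <<'E'
from h import *
t=cv2.imread('pics/w3.png')
a=cv2.resize(t[150:230,210:430],None,fx=3.6,fy=3.6,interpolation=cv2.INTER_CUBIC);cv2.imwrite('pics/w3c.png',cv2.convertScaleAbs(a,alpha=1.2))
E
```

```text
(no output)
```

View pics/w3c.png

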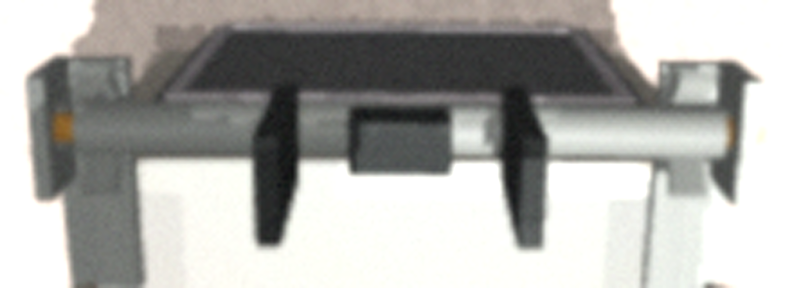

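```bash
python3 - <<'E'
from h import *
f=lambda x,y:(210+x/3.6,150+y/3.6)
def pr(n,a,b,z):
    A=wz(f(*a),z);B=wz(f(*b),z);d=A-B;print(n,A[:2],B[:2],((A+B)/2)[:2],np.linalg.norm(d),np.degrees(np.arctan2(-d[0],d[1])))
pr('barrel',(75,128),(728,133),.166)
pr('block',(353,141),(451,142),.185)
pr('tabtop front/back edge L',(271,135),(270,243),.218)
pr('tabtop  R',(536,135),(530,243),.218)
pr('tabs near',(255,240),(545,244),.218)
E
```

```text
barrel [ 0.59685935 -0.11103384] [ 0.57712396 -0.28658605] [ 0.58699166 -0.19880995] 0.17665804550618341 -6.414200633912272
block [ 0.59079032 -0.18704391] [ 0.58803288 -0.21099074] [ 0.5894116  -0.19901732] 0.02410506816011829 -6.568584334777965
tabtop front/back edge L [ 0.60359047 -0.17201529] [ 0.57881395 -0.16828433] [ 0.59120221 -0.17014981] 0.025055854350864305 -98.56352752162773
tabtop  R [ 0.59766244 -0.22882798] [ 0.57279955 -0.22586311] [ 0.585231   -0.22734554] 0.02503904808981177 -96.8003293231022
tabs near [ 0.57985481 -0.16503119] [ 0.57218547 -0.2292063 ] [ 0.57602014 -0.19711874] 0.06463175746643263 -6.814898291595456
```

```bash
python3 -m crank '[[1,0.001,-0.003,-0.055,-0.005],[1,0,0,-0.055,0],[1,0,0,-0.055,0],[1,0,0,0,0],[1,0,0,0,0],[0,0,0,0,0],[0,0,0,0,0],[0,0,0,0,0]]' 30
python3 -m crank '[[0,0,0,0,0],[0,0,0,0,0],[0,0,0,0,0],[0,0,0,0,0],[0,0,0,0,0],[0,0,0,0,0],[0,0,0,0,0],[0,0,0,0,0]]'
python3 - <<'E'
from h import *
t=snap('wrist','w4.png')
a=cv2.resize(t[120:260,180:460],None,fx=2.8,fy=2.8,interpolation=cv2.INTER_CUBIC);cv2.imwrite('pics/w4c.png',cv2.convertScaleAbs(a,alpha=1.2))
o=arm.observe();print(o['position'],2*np.degrees(np.arctan2(o['ee_rot'][1],o['ee_rot'][0])),o['width']*92,o['force'])
E
```

```text
clock: 5.63
position: [0.5883, -0.1985, 0.2026]
ee_rot: [3.136, -0.171, 0.004]
force: [-0.9, -0.0, 0.5]
width: 0.83
clock: 6.3
position: [0.5873, -0.1983, 0.2008]
ee_rot: [3.137, -0.171, -0.0]
force: [0.8, -0.7, 0.3]
width: 0.248
[ 0.58728743 -0.19830293  0.2007916 ] -6.256653384285555 19.26434253805563 [ 0.18204762 -0.22325535  0.06028702]
```

View pics/w4c.png

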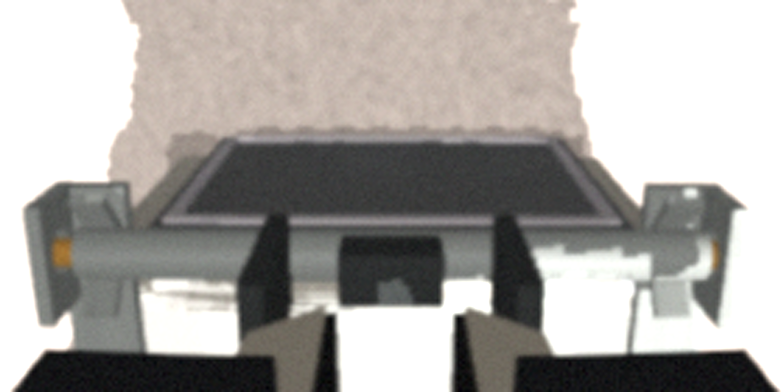

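```bash
cat >> h.py <<'E'
def wp(p,c=None):
    c=c or arm.get_calibration('wrist');K=np.array(c['intrinsics']);T=np.array(c['extrinsics'])
    q=T[:3,:3].T@(np.array(p)-T[:3,3]);n=np.hypot(q[0],q[1]);th=np.arctan2(n,q[2]);return K[:2,2]+K[0,0]*th*q[:2]/n
E
python3 - <<'E'
from h import *
o=arm.observe();p=o['position'];a=np.radians(-6.2);y=np.array([-np.sin(a),np.cos(a),0]);x=np.array([np.cos(a),np.sin(a),0])
for dz in(-.017,0,.015):
  for dx in(-.0095,0,.0095): print(dz,dx,[wp(p+[0,0,dz]+s*y*.0096+x*dx).round(0) for s in(1,-1)])
h=np.array([.588,-.1985,.166])
print('tab', [wp(h+x*dx+y*.032+[0,0,dz]).round() for dx in(-.013,.013) for dz in(.004,.052)])
snap('scene','s4.png');snap('top','t4.png')
i=cv2.imread('pics/s4.png');cv2.imwrite('pics/s4c.png',cv2.convertScaleAbs(cv2.resize(i[80:240,200:360],None,fx=3.7,fy=3.7,interpolation=cv2.INTER_CUBIC),alpha=1.6))
E
```

```text
-0.017 -0.0095 [array([306., 232.]), array([334., 232.])]
-0.017 0 [array([306., 220.]), array([334., 220.])]
-0.017 0.0095 [array([306., 207.]), array([334., 207.])]
0 -0.0095 [array([305., 243.]), array([335., 243.])]
0 0 [array([305., 230.]), array([335., 230.])]
0 0.0095 [array([304., 216.]), array([335., 216.])]
0.015 -0.0095 [array([304., 254.]), array([336., 254.])]
0.015 0 [array([303., 240.]), array([336., 240.])]
0.015 0.0095 [array([303., 226.]), array([336., 226.])]
tab [array([277., 228.]), array([267., 260.]), array([275., 195.]), array([264., 220.])]
```

View pics/s4c.png

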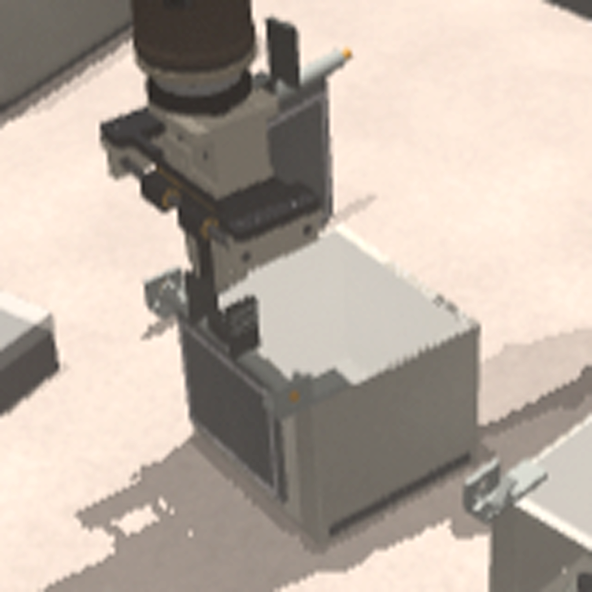

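View pics/w4.png

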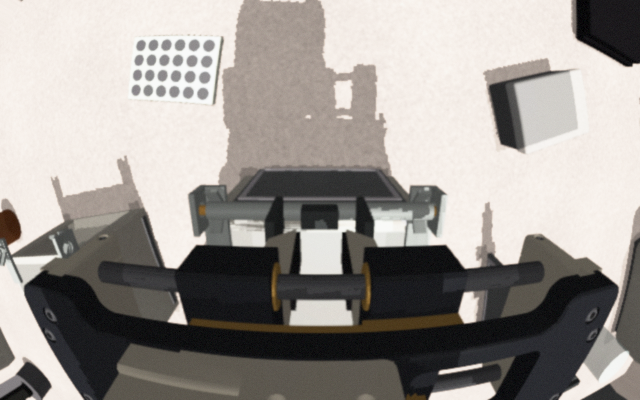

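```bash
python3 - <<'E'
from h import *
o=arm.observe();p=o['position'];a=np.radians(-6.2);y=np.array([-np.sin(a),np.cos(a),0]);x=np.array([np.cos(a),np.sin(a),0])
i=cv2.imread('pics/s4.png');F=12;x0,y0=225,135
b=cv2.convertScaleAbs(cv2.resize(i[y0:y0+50,x0:x0+60],None,fx=F,fy=F,interpolation=cv2.INTER_CUBIC),alpha=1.8)
def dot(P,col):
    q=proj('scene',P);q=((q-[x0,y0]+.5)*F).astype(int);cv2.circle(b,tuple(int(v) for v in q),4,col,-1)
h=np.array([.588,-.1985,.166])
for s in(1,-1):
    for dx in(-.013,.013):
        for dz in(.004,.052): dot(h+x*dx+s*y*.032+[0,0,dz],(0,0,255))
    for dx in(-.0095,.0095): dot(p+x*dx+s*y*.0096+[0,0,-.017],(0,255,0))
    dot(h+s*y*.097,(255,0,0))
cv2.imwrite('pics/s4d.png',b)
E
```

```text
(no output)
```

View pics/s4d.png

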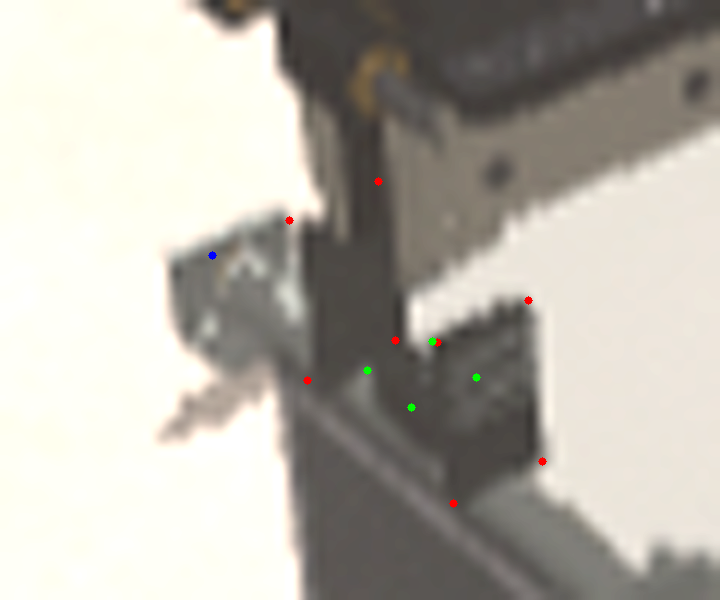

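```bash
python3 - <<'E'
from h import *
t=cv2.imread('pics/w4.png')
a=cv2.resize(t[185:325,235:405],None,fx=4.2,fy=4.2,interpolation=cv2.INTER_CUBIC);cv2.imwrite('pics/w4d.png',cv2.convertScaleAbs(a,alpha=2.2))
t=cv2.imread('pics/w3.png')
a=cv2.resize(t[185:325,195:445],None,fx=3.2,fy=3.2,interpolation=cv2.INTER_CUBIC);cv2.imwrite('pics/w3d.png',cv2.convertScaleAbs(a,alpha=2.2))
E
```

```text
(no output)
```

View pics/w4d.png

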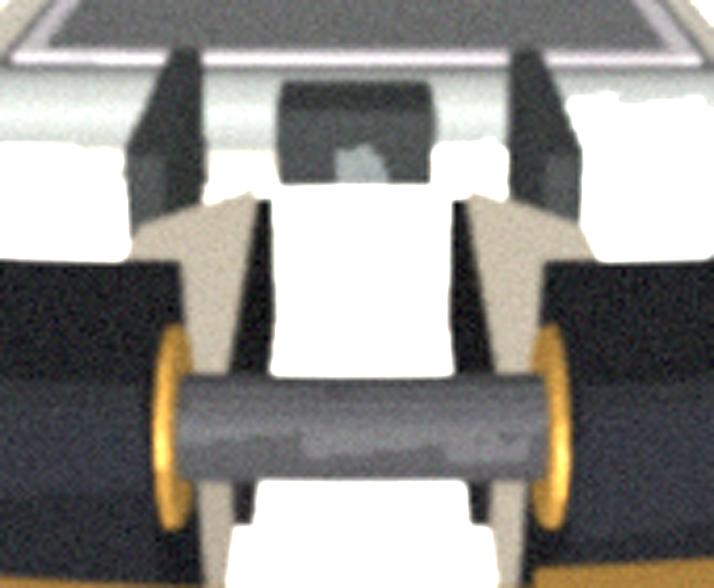

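View pics/w3d.png

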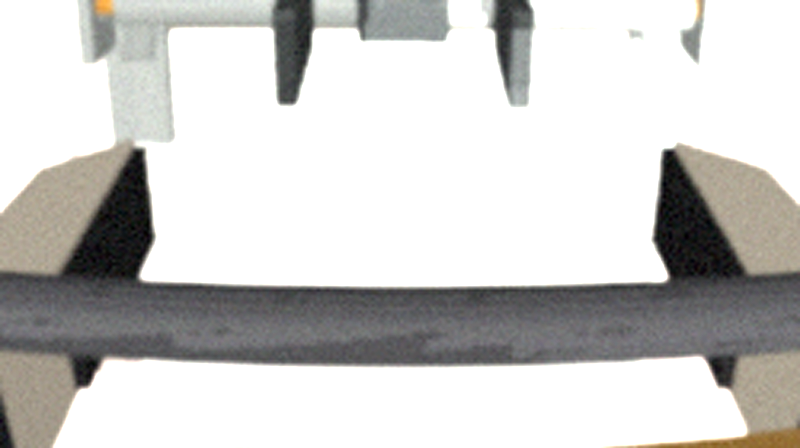

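```bash
python3 - <<'E'
from h import *
p=np.array([0.24874,-.57278,.20446]);a=np.radians(23.47);y=np.array([-np.sin(a),np.cos(a),0]);x=np.array([np.cos(a),np.sin(a),0])
i=cv2.imread('pics/scene0.png');F=10;x0,y0=225,25
b=cv2.convertScaleAbs(cv2.resize(i[y0:y0+60,x0:x0+75],None,fx=F,fy=F,interpolation=cv2.INTER_CUBIC),alpha=1.8)
for dz,col in((-.017,(0,255,0)),(.023,(0,0,255))):
  for s in(1,-1):
    for dx in(-.0095,.0095):
        q=proj('scene',p+x*dx+s*y*.046+[0,0,dz]);q=((q-[x0,y0]+.5)*F).astype(int);cv2.circle(b,tuple(int(v) for v in q),4,col,-1)
cv2.imwrite('pics/s0d.png',b)
E
```

```text
(no output)
```

View pics/s0d.png

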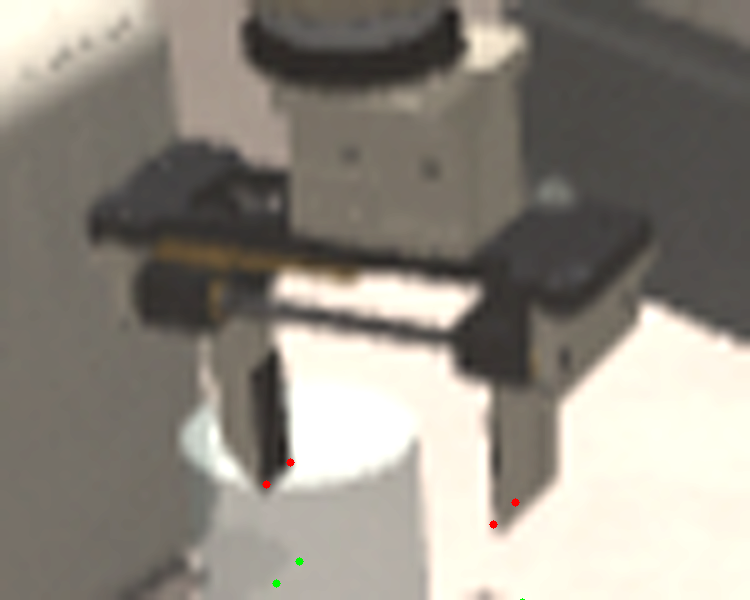

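The fingertips in both the wrist and scene views sit about 40 mm higher than the reported TCP implies. The red check dots at TCP+23 mm land on them. So the fingers closed above the tabs without touching anything. I'll reopen, go about 39 mm lower and look before closing.

```bash
python3 -m crank '[[1,0,0,0,0],[1,0,0,0,0],[1,0,0,0,0],[1,0,0,0,0],[1,0,0,0,0],[1,0,0,0,0],[1,0,0,0,0],[1,0,0,0,0]]' 30
python3 -m crank '[[1,0.002,0,0,0],[1,0,0,0,0],[1,0,0,-0.03,0],[1,0,0,-0.03,0],[1,0,0,-0.02,0],[1,0,0,-0.018,0],[1,0,0,0,0],[1,0,0,0,0]]'
python3 - <<'E'
from h import *
t=snap('wrist','w5.png')
o=arm.observe();print(o['position'],2*np.degrees(np.arctan2(o['ee_rot'][1],o['ee_rot'][0])),o['width']*92,o['force'])
E
```

```text
clock: 7.12
position: [0.5873, -0.1983, 0.2008]
ee_rot: [3.137, -0.171, -0.0]
force: [-0.5, -1.1, -0.3]
width: 0.65
clock: 7.78
position: [0.588, -0.1983, 0.1614]
ee_rot: [-3.137, 0.171, 0.001]
force: [-0.4, -0.4, 0.3]
width: 1.0
[ 0.58833403 -0.19838737  0.16193505] -6.254615481224325 91.83612705444392 [0.27132715 0.30637887 1.03103771]
```

View pics/w5.png

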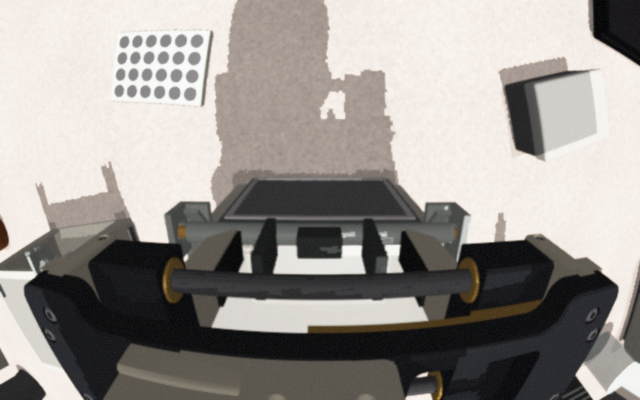

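Now the tabs at (265,245) and (375,245) stand between the open pads at (238,235) and (405,235). Closing.

```bash
python3 -m crank '[[0,0,0,0,0],[0,0,0,0,0],[0,0,0,0,0],[0,0,0,0,0],[0,0,0,0,0],[0,0,0,0,0],[0,0,0,0,0],[0,0,0,0,0]]' 35
python3 -m crank '[[0,0,0,0,0],[0,0,0,0,0],[0,0,0,0,0],[0,0,0,0,0],[0,0,0,0,0],[0,0,0,0,0],[0,0,0,0,0],[0,0,0,0,0]]' 35
python3 - <<'E'
from h import *
t=snap('wrist','w6.png')
a=cv2.resize(t[160:300,150:490],None,fx=2.3,fy=2.3,interpolation=cv2.INTER_CUBIC);cv2.imwrite('pics/w6c.png',cv2.convertScaleAbs(a,alpha=1.6))
o=arm.observe();print(o['position'],o['width']*92,o['force'])
E
```

```text
clock: 8.5
position: [0.5883, -0.1983, 0.1619]
ee_rot: [3.137, -0.171, 0.001]
force: [-0.0, 0.3, 2.1]
width: 0.469
clock: 9.17
position: [0.5883, -0.1982, 0.162]
ee_rot: [3.137, -0.171, 0.001]
force: [-1.2, 1.2, 5.0]
width: 0.42
[ 0.58828621 -0.19824807  0.1619705 ] 39.519128902531605 [-1.12222061  0.39023508  5.39736976]
```

View pics/w6c.png

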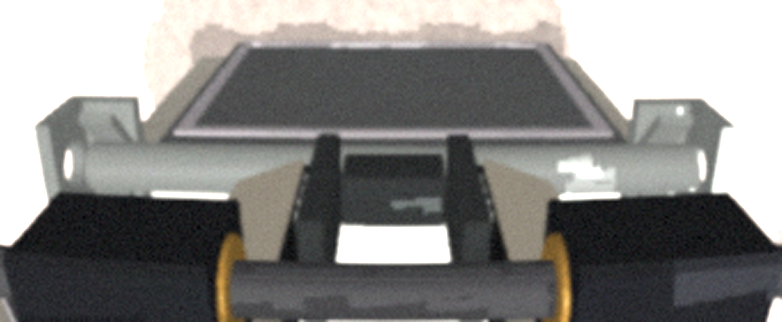

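```bash
python3 -m crank '[[0,0,0,0.02,0],[0,0,0,0.03,0],[0,0,0,0.05,0],[0,0,0,0.08,0],[0,0,0,0.08,0],[0,0,0,0.08,0],[0,0,0,0.08,0],[0,0,0,0.08,0]]' 40
python3 - <<'E'
from h import *
snap('scene','s7.png');t=snap('wrist','w7.png')
o=arm.observe();print(o['position'],o['width']*92,o['force'],2*np.degrees(np.arctan2(o['ee_rot'][1],o['ee_rot'][0])))
i=cv2.imread('pics/s7.png')[20:220,180:380];b=t[140:300,160:480]
cv2.imwrite('pics/c7.png',np.hstack([cv2.resize(i,(390,390)),cv2.resize(b,(400,390))]))
E
```

```text
clock: 9.88
position: [0.5873, -0.1985, 0.3629]
ee_rot: [3.137, -0.172, -0.002]
force: [1.6, 0.2, -2.2]
width: 0.422
[ 0.58986695 -0.19900648  0.36738823] 38.84867297014829 [-0.1894056   0.35728436 -2.86567378] -6.276368882394005
```

View pics/c7.png

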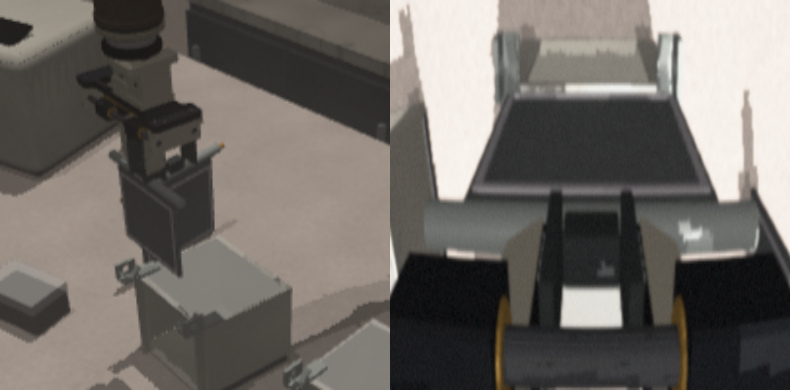

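```bash
python3 -m crank '[[0,-0.005,0.05,0,0.014],[0,-0.005,0.08,0,0.014],[0,-0.005,0.09,0,0.014],[0,-0.005,0.09,0,0.014],[0,-0.005,0.09,0,0.014],[0,-0.005,0.09,0,0.014],[0,-0.005,0.09,0,0.014],[0,-0.005,0.09,0,0.014]]'
python3 -m crank '[[0,-0.005,0.09,0,0.014],[0,-0.005,0.08,0,0.014],[0,-0.003,0.05,0,0],[0,0,0,0,0],[0,0,0,0,0],[0,0,0,0,0],[0,0,0,0,0],[0,0,0,0,0]]'
python3 - <<'E'
from h import *
t=snap('wrist','w8.png')
o=arm.observe();print(o['position'],o['width']*92,o['force'],2*np.degrees(np.arctan2(o['ee_rot'][1],o['ee_rot'][0])))
a=cv2.resize(t[120:300,140:500],None,fx=2.2,fy=2.2,interpolation=cv2.INTER_CUBIC);cv2.imwrite('pics/w8c.png',cv2.convertScaleAbs(a,alpha=1.3))
E
```

```text
clock: 10.65
position: [0.5708, 0.0713, 0.3602]
ee_rot: [3.141, 0.014, -0.004]
force: [0.8, -0.1, -3.8]
width: 0.419
clock: 11.32
position: [0.5671, 0.1561, 0.3613]
ee_rot: [3.14, 0.055, -0.001]
force: [-0.6, -0.6, -3.6]
width: 0.422
[0.5670685  0.15639053 0.36146684] 38.77373176746267 [-0.17899242 -0.04699019 -2.92288856] 2.0336854469826986
```

View pics/w8c.png

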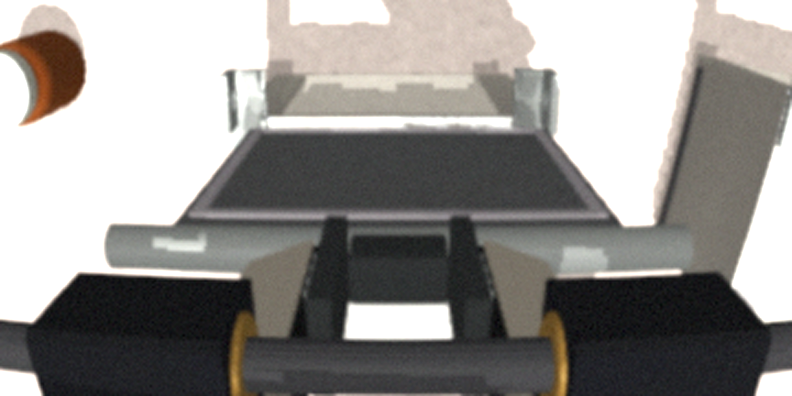

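```bash
python3 - <<'E'
from h import *
f=lambda x,y:(140+x/2.2,120+y/2.2)
def pr(n,a,b,z):
    A=wz(f(*a),z);B=wz(f(*b),z);d=A-B;print(n,A[:2],B[:2],((A+B)/2)[:2],np.linalg.norm(d),np.degrees(np.arctan2(-d[0],d[1])))
pr('barrel',(106,245),(692,246),.3655)
pr('block',(350,250),(446,250),.3845)
pr('panel low edge',(258,131),(549,131),.237)
pr('ears far outer',(224,72),(556,70),.179)
pr('ears near outer',(232,132),(553,132),.179)
pr('saddle inner',(268,95),(513,95),.17)
pr('roof front',(264,122),(517,121),.15)
E
```

```text
barrel [0.56307819 0.24382925] [0.56899232 0.06676821] [0.56603526 0.15529873] 0.17715978427349183 1.9130611228722803
block [0.5746668  0.16818294] [0.57552738 0.14389819] [0.57509709 0.15604056] 0.024299992018485858 2.029560857053217
panel low edge [0.56499286 0.22115409] [0.56987187 0.08483558] [0.56743237 0.15299484] 0.13640579282793527 2.0498162149921866
ears far outer [0.58231928 0.25182503] [0.58970978 0.06989847] [0.58601453 0.16086175] 0.1820766128841277 2.3262790755853904
ears near outer [0.54822635 0.24809184] [0.55456676 0.06837507] [0.55139655 0.15823346] 0.17982857658242227 2.0205583905853834
saddle inner [0.56794663 0.22877063] [0.57273344 0.09126064] [0.57034004 0.16001564] 0.13759328279406982 1.9936959539312715
roof front [0.54705371 0.23520282] [0.55297718 0.0839536 ] [0.55001544 0.15957821] 0.15136516257282176 2.2427623947454847
```

```bash
python3 -m crank '[[0,0,0.009,-0.04,0],[0,0,0,-0.04,0],[0,0,0,-0.03,0],[0,0,0,0,0],[0,0,0,0,0],[0,0,0,0,0],[0,0,0,0,0],[0,0,0,0,0]]'
python3 - <<'E'
from h import *
t=snap('wrist','w9.png')
o=arm.observe();print(o['position'],o['width']*92,o['force'],2*np.degrees(np.arctan2(o['ee_rot'][1],o['ee_rot'][0])))
a=cv2.resize(t[130:250,180:460],None,fx=2.85,fy=2.85,interpolation=cv2.INTER_CUBIC);cv2.imwrite('pics/w9c.png',cv2.convertScaleAbs(a,alpha=1.0))
i=snap('scene','s9.png')
cv2.imwrite('pics/s9c.png',cv2.convertScaleAbs(cv2.resize(i[130:290,310:440],None,fx=3.7,fy=3.7,interpolation=cv2.INTER_CUBIC),alpha=1.6))
E
```

```text
clock: 12.03
position: [0.5674, 0.1614, 0.3186]
ee_rot: [-3.141, -0.058, -0.002]
force: [0.3, -0.1, -2.9]
width: 0.423
[0.56727517 0.16133114 0.31842785] 38.708729721209 [ 0.04966733  0.21706853 -3.29473204] -357.86554435630654
```

View pics/w9c.png

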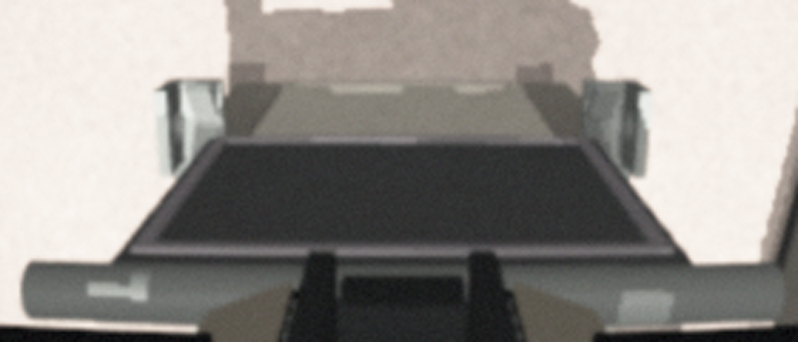

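View pics/s9c.png

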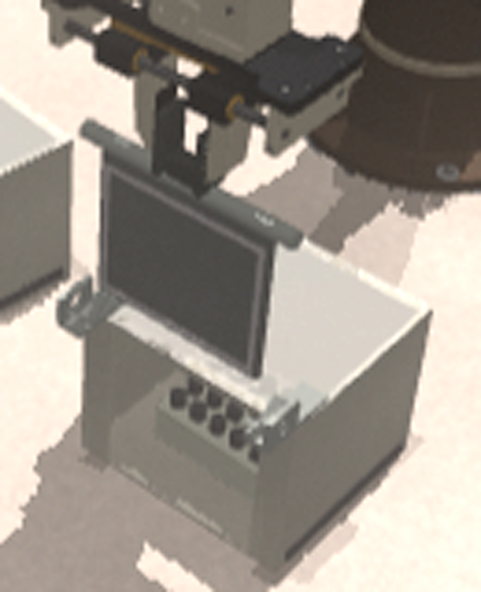

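```bash
python3 - <<'E'
from h import *
f=lambda x,y:(180+x/2.85,130+y/2.85)
def pr(n,a,b,z):
    A=wz(f(*a),z);B=wz(f(*b),z);d=A-B;print(n,A[:2],B[:2],((A+B)/2)[:2],np.linalg.norm(d),np.degrees(np.arctan2(-d[0],d[1])))
pr('barrel',(22,291),(783,293),.3225)
pr('block',(342,292),(464,292),.3415)
pr('panel low edge',(215,141),(593,141),.1935)
pr('panel top',(120,258),(690,258),.312)
pr('ears far outer',(156,86),(648,87),.179)
pr('ears near outer',(163,174),(646,174),.179)
pr('saddle inner',(224,132),(585,132),.17)
E
```

```text
barrel [0.56247319 0.24916412] [0.5686355  0.07162353] [0.56555435 0.16039383] 0.17764749770753283 1.9878995348964286
block [0.57552641 0.1726663 ] [0.57641882 0.14891721] [0.57597262 0.16079176] 0.02376584494190845 2.1519639416738205
panel low edge [0.56500087 0.22826476] [0.57016474 0.09147046] [0.56758281 0.15986761] 0.1368917306794402 2.1618396879000694
panel top [0.56786842 0.22724718] [0.57290616 0.09274535] [0.57038729 0.15999626] 0.1345961444896505 2.144999265669421
ears far outer [0.5818933  0.25402266] [0.58849772 0.06849153] [0.58519551 0.1612571 ] 0.18564864436272915 2.0387187553006303
ears near outer [0.5472157  0.25245375] [0.55426477 0.06544655] [0.55074024 0.15895015] 0.18714000551146612 2.158690316085046
saddle inner [0.56236847 0.2295779 ] [0.56766374 0.08944322] [0.56501611 0.15951056] 0.1402346915173909 2.164004806824415
```

```bash
python3 -m crank '[[0,0.001,-0.001,-0.05,0],[0,0,0,-0.06,0],[0,0,0,-0.06,0],[0,0,0,-0.06,0],[0,0,0,-0.06,0],[0,0,0,-0.04,0],[0,0,0,0,0],[0,0,0,0,0]]'
python3 - <<'E'
from h import *
t=snap('wrist','w10.png')
o=arm.observe();print(o['position'],o['width']*92,o['force'],o['ft_torque'],2*np.degrees(np.arctan2(o['ee_rot'][1],o['ee_rot'][0])))
a=cv2.resize(t[150:270,140:500],None,fx=2.2,fy=2.2,interpolation=cv2.INTER_CUBIC);cv2.imwrite('pics/w10c.png',cv2.convertScaleAbs(a,alpha=1.2))
E
```

```text
clock: 12.8
position: [0.5671, 0.1608, 0.1855]
ee_rot: [3.141, 0.059, -0.002]
force: [0.9, 0.2, -2.7]
width: 0.423
[0.56786996 0.16118099 0.18666067] 38.852373937344304 [ 1.01025575 -0.27793328 -2.73731324] [ 0.04664302 -0.05026672 -0.01650538] -357.8529957748995
```

View pics/w10c.png

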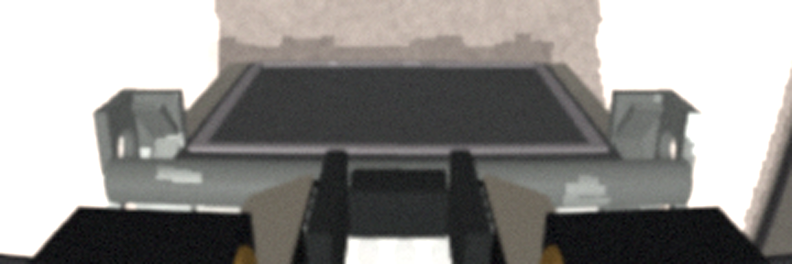

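```bash
python3 - <<'E'
from h import *
f=lambda x,y:(140+x/2.2,150+y/2.2)
def pr(n,a,b,z):
    A=wz(f(*a),z);B=wz(f(*b),z);d=A-B;print(n,A[:2],B[:2],((A+B)/2)[:2],np.linalg.norm(d),np.degrees(np.arctan2(-d[0],d[1])))
pr('barrel',(104,183),(692,183),.1907)
pr('ears far outer',(95,110),(699,109),.179)
pr('ears far inner',(124,92),(674,92),.179)
pr('saddle far inner',(183,92),(612,92),.172)
E
```

```text
barrel [0.56225928 0.24952219] [0.5690041  0.07141219] [0.56563169 0.16046719] 0.1782376704669324 2.168691464798803
ears far outer [0.58146427 0.25539631] [0.58889074 0.06778083] [0.58517751 0.16158857] 0.18776241042961264 2.2667793165529933
ears far inner [0.58771165 0.24473689] [0.59403686 0.07742421] [0.59087425 0.16108055] 0.16743220263429176 2.1650222402696233
saddle far inner [0.58618337 0.22767791] [0.59118565 0.09532558] [0.58868451 0.16150175] 0.13244683617151146 2.164474712593456
```

```bash
python3 -m crank '[[0,0,0,-0.02,0],[0,0,0,-0.02,0],[0,0,0,-0.01,0],[0,0,0,-0.01,0],[0,0,0,0,0],[0,0,0,0,0],[0,0,0,0,0],[0,0,0,0,0]]'
python3 - <<'E'
from h import *
t=snap('wrist','w11.png')
o=arm.observe();print(o['position'],o['width']*92,o['force'],o['ft_torque'])
a=cv2.resize(t[160:280,140:500],None,fx=2.2,fy=2.2,interpolation=cv2.INTER_CUBIC);cv2.imwrite('pics/w11c.png',cv2.convertScaleAbs(a,alpha=1.3))
E
```

```text
clock: 13.52
position: [0.568, 0.1609, 0.162]
ee_rot: [-3.141, -0.058, -0.002]
force: [1.8, -0.7, 0.3]
width: 0.424
[0.56800765 0.16088785 0.16203864] 39.099670304095866 [2.28946363 0.37326265 1.00810219] [-0.12931797 -0.54028983  0.05385013]
```

View pics/w11c.png

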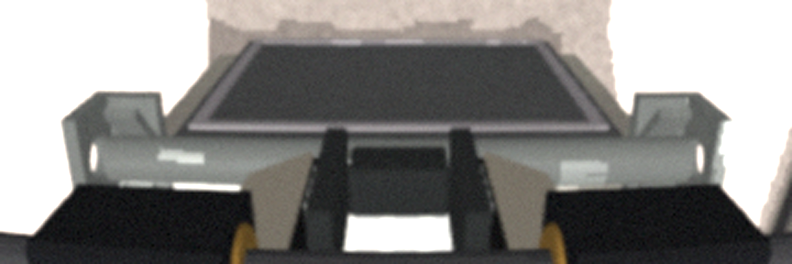

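The load has gone from −3 N to about +1 N, so the barrel rests in the saddles. It is centred, with ear holes visible at both ends. Releasing.

```bash
python3 -m crank '[[0.55,0,0,0,0],[0.65,0,0,0,0],[0.75,0,0,0,0],[0.85,0,0,0,0],[1,0,0,0,0],[1,0,0,0,0],[1,0,0,0,0],[1,0,0,0,0]]'
python3 -m crank '[[1,0,0,0,0],[1,0,0,0,0],[1,0,0,0,0],[1,0,0,0,0],[1,0,0,0,0],[1,0,0,0,0],[1,0,0,0,0],[1,0,0,0,0]]'
python3 - <<'E'
from h import *
t=snap('wrist','w12.png')
o=arm.observe();print(o['position'],o['width']*92,o['force'],o['ft_torque'])
a=cv2.resize(t[160:280,140:500],None,fx=2.2,fy=2.2,interpolation=cv2.INTER_CUBIC);cv2.imwrite('pics/w12c.png',cv2.convertScaleAbs(a,alpha=1.3))
E
```

```text
clock: 14.23
position: [0.5667, 0.1609, 0.1613]
ee_rot: [3.141, 0.059, -0.002]
force: [-0.2, 0.3, 0.7]
width: 0.954
clock: 14.9
position: [0.5673, 0.1609, 0.1617]
ee_rot: [3.141, 0.059, 0.0]
force: [0.1, 0.3, 0.0]
width: 1.002
[0.5673134  0.16086583 0.16164483] 92.1673876029467 [-0.69290502  0.04064801  1.02039638] [ 0.08051436  0.04118878 -0.00438026]
```

View pics/w12c.png

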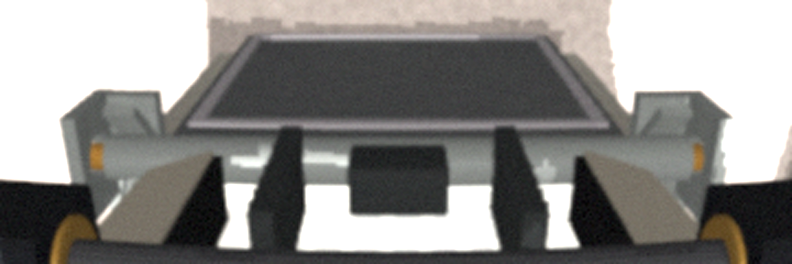

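Brass shows in both ear holes. Now I'll go straight up and check.

```bash
python3 -m crank '[[1,0,0,0.03,0],[1,0,0,0.05,0],[1,0,0,0.07,0],[1,0,0,0.08,0],[1,0,0,0.08,0],[1,0,0,0.08,0],[1,0,0,0.08,0],[1,0,0,0,0]]'
python3 -m crank '[[1,-0.02,0,0,0],[1,0,0,0,0],[1,0,0,0,0],[1,0,0,0,0],[1,0,0,0,0],[1,0,0,0,0],[1,0,0,0,0],[1,0,0,0,0]]'
python3 - <<'E'
from h import *
t=snap('wrist','w13.png');i=snap('scene','s13.png');snap('top','t13.png')
o=arm.observe();print(o['position'],o['width']*92,o['force'])
a=cv2.resize(t[130:230,230:410],None,fx=4.4,fy=4.4,interpolation=cv2.INTER_CUBIC);cv2.imwrite('pics/w13c.png',cv2.convertScaleAbs(a,alpha=1.2))
cv2.imwrite('pics/s13c.png',cv2.convertScaleAbs(cv2.resize(i[160:290,310:440],None,fx=4.5,fy=4.5,interpolation=cv2.INTER_CUBIC),alpha=1.6))
E
```

```text
clock: 15.62
position: [0.5694, 0.162, 0.3565]
ee_rot: [-3.138, -0.059, -0.015]
force: [0.2, 0.7, -0.0]
width: 0.995
clock: 16.28
position: [0.5593, 0.1608, 0.3494]
ee_rot: [3.141, 0.059, -0.001]
force: [-0.7, -0.1, 0.7]
width: 1.001
[0.55936607 0.16092478 0.34959219] 92.11177094319365 [-0.0920965   0.48670008 -0.00075898]
```

View pics/w13c.png

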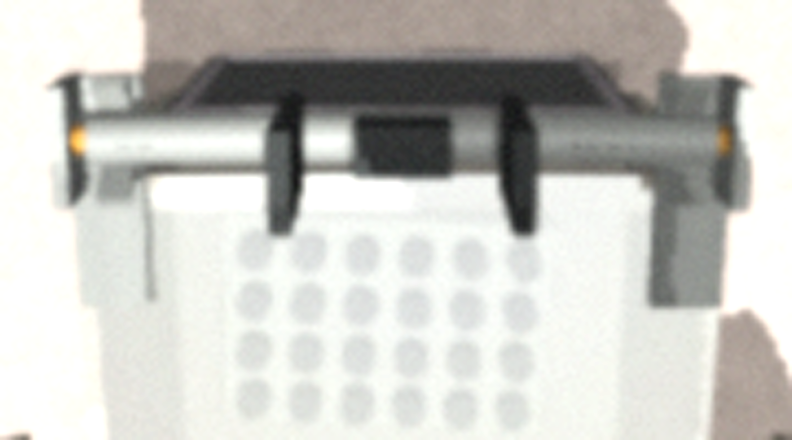

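View pics/s13c.png

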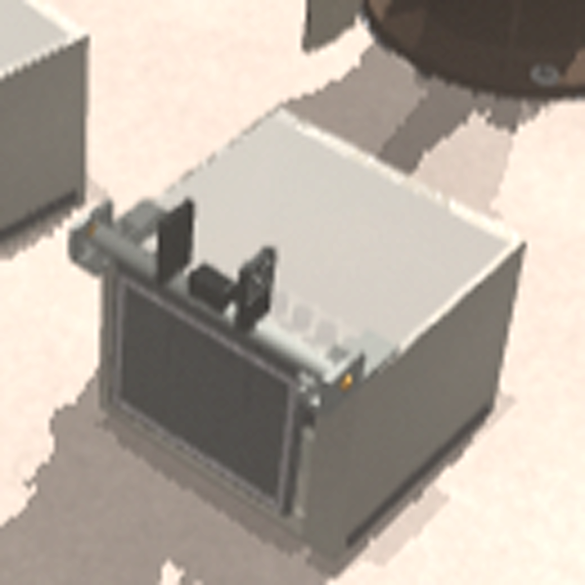

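```bash
python3 - <<'E'
from h import *
f=lambda x,y:(230+x/4.4,130+y/4.4)
def pr(n,a,b,z):
    A=wz(f(*a),z);B=wz(f(*b),z);d=A-B;print(n,((A+B)/2)[:2],np.linalg.norm(d))
pr('tabs outer top',(268,230),(536,232),.218)
pr('barrel+pins visible',(70,141),(730,141),.166)
a=cv2.imread('pics/top0.png');b=cv2.imread('pics/t13.png')
for n,(y0,y1,x0,x1) in dict(plate=(130,175,300,352),jar=(195,228,152,190),tip=(153,196,450,502),bigdoor=(228,330,452,500),rack=(215,255,243,290)).items():
    print(n,cv2.absdiff(a[y0:y1,x0:x1],b[y0:y1,x0:x1]).mean().round(1))
E
```

```text
tabs outer top [0.55437537 0.15955878] 0.06368385760324156
barrel+pins visible [0.56616472 0.16047383] 0.18279416571498733
plate 13.6
jar 12.3
tip 12.7
bigdoor 25.8
rack 72.4
```

View pics/t13.png

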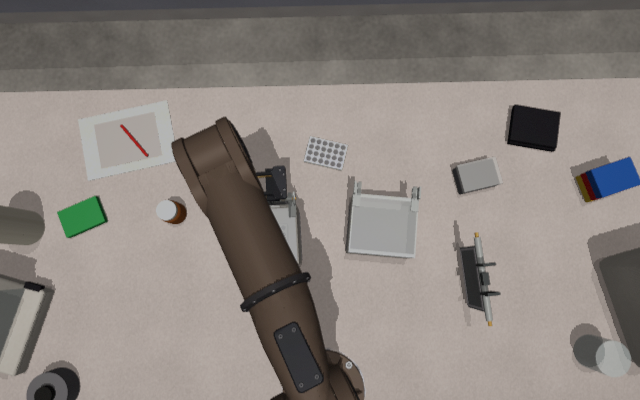

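The tabs are back to 64 mm apart, so both pins are fully out. The plate, jar and tip box are at their starting pixels, and so is the larger door. The arm is clear, so I'm handing in.

```bash
python3 -c "
from cell import arm
print(arm.sign_off())"
```

```text
the job is handed in; nothing more can be done
None
```

The smaller door now hangs on the box with the rack. I squeezed its tabs, lifted it off the empty box and lowered it into the other box's saddles, then released it. I handed the job in at about 16.4 s.

**Last checks**
- **Pins:** brass shows in both ear holes. The tabs measure 63.7 mm over their outer faces, against 64 mm at rest, so both pins are fully out.
- **Door:** it hangs straight down and centred at about y = 0.160. The seat measured between 0.158 and 0.161, depending on the view.
- **Robot:** the gripper is about 0.19 m above its release height, and the force reads zero.
- **Other things:** the well plate, jar, tip box and larger door are at their starting pixels in the top view. The image-difference figures were raised by changed shadows, so I judged this by eye. The arm hid the rack in that view; in the wrist view it is in its place under the clear roof.

**A reading that disagreed**
- The fingertips sit about 40 mm higher than the reported TCP and the stated tip offset imply. My first close therefore shut above the tabs without touching the door. I measured the offset in the wrist and scene pictures and went 39 mm lower for the real grip.

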